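Set the air needle valve two turns open

TASK

Set the needle valve on the air manifold: turn its handwheel by the crank handle clockwise until it is fully shut against its stop, then back it off exactly two full turns counterclockwise. Finish still gripping the crank handle with the wheel standing still at two turns open: do not let go at the end. Leave the small wing tap on the manifold and the things lying around as they are.

Things in the scene. Friction and masses are not known exactly. Their poses are not given: they have to be found in the camera images.
- manifold: The air manifold unit, fixed to the bench: a plywood board 230 mm (its x) by 165 mm (its y), 6 mm thick, and on it an aluminium block up to 48 mm high. Origin: underside of the board's centre, on the axis of the handwheel; z up. At -x a steel marking post (10 mm wide, 98 mm high) stands 64 mm from the axis; at +y a round gauge (up to 96 mm high), at -y the wing tap, at +x two hose barbs.
- wheel (a joint): Opening of the valve, rad: 0 = shut against a hard stop, growing as the handwheel turns counterclockwise seen from above; one turn is 6.283; far stop at 19.5. Starts between 1.5 and 6. At value q the crank handle stands in the direction q counterclockwise from the manifold's -x: when shut, and after each full turn back, it is in line with the marking post.
- wheel_hub (a point): Centre of the handwheel on its vertical axis, straight above the manifold's origin, 106 mm above the bench. The dark steel wheel lies level, 96 mm across the rim, rim top 112 mm and hub nut 119 mm above the bench. The crank handle's axis is 42 mm from this axis. The wheel does not rise; it turns stiffly (3 to 5 N at the handle) and stays where it is left.
- crank_grip (a point): Middle of the grip of the crank handle: an upright black plastic cylinder 19 mm in diameter and 50 mm tall (from 117 to 167 mm above the bench; this point at 147 mm) on the rim of the handwheel. It spins freely on its own pin, so a gripper can hold it firmly from above and go round in circles of 42 mm radius without turning itself.
- crank: The same crank handle as a body; origin at the bottom centre of the cylinder, 117 mm above the bench, z up.
- tap (a joint): The small steel wing tap on the manifold's -y side, 55 mm from the wheel's axis, top about 80 mm above the bench; 0 = as it stands, must stay there. It lies below the handwheel's height.
- spray_can_b: Bystander: spray can, 66 mm diameter, 225 mm tall, standing at the back; origin at its foot.
- spacer_ring: Bystander: flat steel ring, 46 mm diameter, 12 mm high; origin at the centre of its underside; on the board.
- guide_bush: Bystander: bronze-like bush, 30 mm diameter, 28 mm high; origin at the centre of its underside; on the board.
- cap_screw: Bystander: dark socket cap screw lying down, 53 mm long, 19 mm high; origin under its centre; on the board.
- oilstone: Bystander: dark flat sharpening stone, 75 by 25 by 10 mm; origin under its centre.

How it is judged:
By the outcome, as a careful person would: the job done as asked, in the order asked, and still so for the second after the job is handed in, while the arm keeps its last pose, push and grip.
It also fails if it takes over 67 s, if anything falls off the work surface, if the arm or the gripper's body presses on something with over 40 N, if the wrist force passes 120 N, or if a joint passes its speed limit or range.

ROBOT

A 6-joint arm with a two-finger parallel gripper is mounted at the origin on the work surface; the furniture and walls round the work are solid. World frame = base frame: x ahead of the robot, y to its left, z up, the work surface at z = 0. Lengths are in m, angles in rad, forces in N, time in s.
With the tool pointing down it reaches from about 0.35 to 0.975 m from the base axis. Payload 4.9 kg.
Tool frame: the origin (TCP) lies at the very end of the fingers, on their centre line; the grasp point (between the pads) lies 19 mm behind it; x points along the fingers, z is the direction in which the jaws open and shut, and the axes are right-handed (so a half turn about x gives the same grasp; the last joint's range is limited). The gripper opens to 85 mm and grips with 20 to 120 N. Pads are 22 mm wide; open, the fingers measure 114 mm over their backs; the gripper's body (76 mm by 85 mm) begins 54 mm behind the grasp point. The pads swing forward as they close: fully open they stand 13 mm farther back than shut.
Start: joints at [1.199, 0.053, 1.613, -0, 1.476, -0.119], TCP at [0.156, 0.605, 0.231] pointing down, gripper open.
Joint ranges: [-3.01, 3.01], [-1.01, 2.22], [0.06, 2.58], [-1.02, 4.17], [0.09, 2.62], [-3.14, 3.14]. Speed limits (rad/s): [2.57, 2.57, 3.14, 3.14, 3.14, 3.14].

INTERFACE

Orientations are given as a unit quaternion [w, x, y, z].
In Python, from plant import manip, viewer gives the robot as it stands.
- The arm moves only by the shell command python3 -m inch 'ROWS'. ROWS is JSON, a list of rows, each an object with "fingers": the opening, from -1 (shut) to 1 (fully open), so that 0 is half open; "delta_pos": the shift along the tool's x, y, z in cm, a list of three; "twist": the turn, a rotation vector about the tool's x, y, z in degrees, a list of three. A call has 1 to 5 rows; each row shifts and turns the commanded pose from where the row before left it, along the tool's axes as they then stand; what a row does not reach is not made up. A row lasts 1/8 s, in which the tool goes at most 62.5 mm and 10.7 degrees, less where a joint would pass 70% of its speed; a pose out of reach is approached as far as the arm can. A call is refused whole if a number of a shift passes 6.25 or a number of a turn 10.7, either way. A call with a gripper value outside its range is refused whole. The fingers move at their own pace and stop on an object; the grip force is fixed at half the most. Time passes only in rows, so rows that do not move let the fingers close. It gives the time, the measured TCP pose, the force and the opening at its end, in the units of the state.
- manip.state(): the state, without advancing time (a new reading comes with each control period).
- viewer.grab_frame(name): name is "scene" or "top" or "wrist"; returns a dict with "pixels" (400x640x3 uint8, blue, green, red), "range_z" (400x640 float32, m along the optical axis (not along the pixel's ray), 0 where there is no reading), "K" (3x3 intrinsics, pixels), "pose" (4x4, takes a point from camera to world coordinates). Camera axes: x right, y down, z forward; pixel columns grow to the right and rows downward; lengths in m; the calibration is good to about 2 mm. A picture is of the moment at which its call begins.
- manip.job_done(): hands the job in, once; it reports no verdict.
The state is a dict: "time": time; "joint_pos": joint angles; "joint_vel": joint speeds; "joint_efforts": joint torques, N m; "tool_pos": TCP position; "tool_rot": TCP orientation; "contact_force": force on the tool from outside, world axes, zero at the start; "ft_torque": the same for the moment, N m; "gripper_width": opening from 0.0 (shut) to 1.0 (fully open).
Only numpy, scipy, OpenCV 4.12 (cv2) and the standard library are available. Lean on these libraries where they do the work, as an engineer would, in place of code of your own. Each camera call takes 0.05 s, during which the arm holds its last target.

## Working session

There is one attempt and no reset: what is moved stays moved. The work goes in short steps, Python scripts to look and compute and a shell command to move; the robot and the scene stay as the last step left them, time stands still between calls to the robot, and variables do not carry over. Pictures are saved under pics/ and viewed, and the job is handed in when it is done.

```bash
mkdir -p pics; ls
python3 - <<'E'
from plant import manip, viewer
import cv2,numpy as np
print(manip.state())
for n in ["scene","top","wrist"]:
    f=viewer.grab_frame(n); cv2.imwrite(f"pics/{n}0.png",f["pixels"]); print(n,f["K"].tolist(),np.round(f["pose"],4).tolist())
E
```

```text
pics
{'time': 0.0, 'joint_pos': array([ 1.19901847e+00,  5.33779105e-02,  1.61428995e+00, -2.59672487e-05,
        1.47598772e+00, -1.19008765e-01]), 'joint_vel': array([ 1.91010083e-03, -2.09404106e-03,  1.16330372e-03,  4.19184974e-04,
        1.27372976e-03, -3.21486325e-05]), 'joint_efforts': array([-6.19129441e-04, -3.93701613e+01, -3.70162153e+01, -2.19656081e-04,
        7.19216492e-03,  1.73900003e-05]), 'tool_pos': array([0.15608927, 0.60455593, 0.23005238]), 'tool_rot': array([ 0.55841452, -0.43337116,  0.55965627,  0.4326055 ]), 'contact_force': array([ 0.11276524, -0.71405186, -0.11617887]), 'ft_torque': array([ 0.01984935, -0.06096124,  0.03101485]), 'gripper_width': 1.0054610548033998}
scene [[429.92622920065617, 0.0, 322.6144368469801], [0.0, 429.92622920065617, 207.9655587493978], [0.0, 0.0, 1.0]] [[0.5574, -0.4684, 0.6855, -0.0148], [-0.8302, -0.3047, 0.4668, -0.2753], [-0.0098, -0.8293, -0.5587, 0.5832], [0.0, 0.0, 0.0, 1.0]]
top [[514.2656877634047, 0.0, 320.8756600428562], [0.0, 514.2656877634047, 199.13634327631516], [0.0, 0.0, 1.0]] [[-0.0029, -0.9868, 0.1619, 0.4457], [-1.0, 0.0024, -0.0029, 0.1489], [0.0025, -0.1619, -0.9868, 1.0017], [0.0, 0.0, 0.0, 1.0]]
wrist [[283.76935208114077, 0.0, 326.77605311417517], [0.0, 283.76935208114077, 196.86801142569158], [0.0, 0.0, 1.0]] [[0.2496, 0.9287, 0.2742, 0.0865], [0.9683, -0.2387, -0.073, 0.623], [-0.0024, 0.2837, -0.9589, 0.3733], [0.0, 0.0, 0.0, 1.0]]
```

View pics/scene0.png

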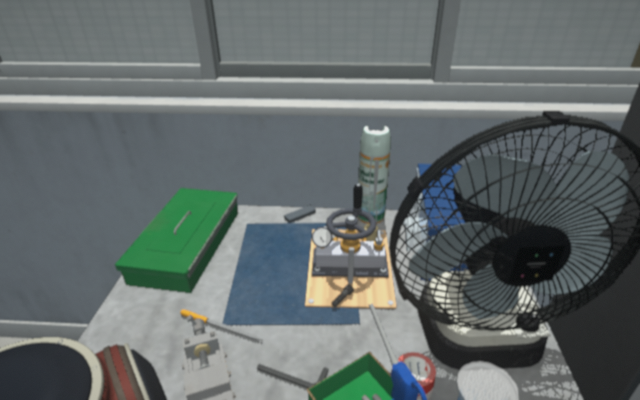

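View pics/top0.png

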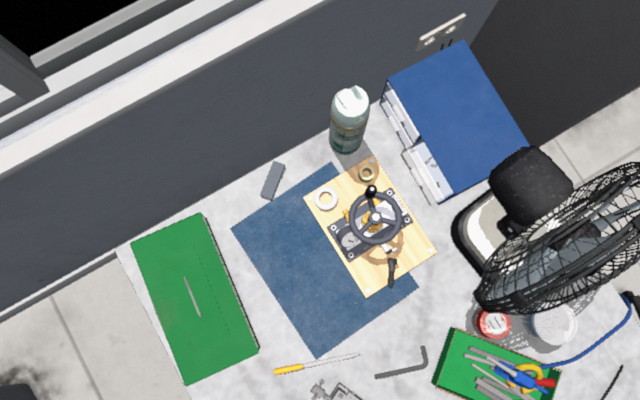

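Run:
```python
import cv2
a=cv2.imread("pics/top0.png")[140:310,280:460]; cv2.imwrite("pics/topz.png",cv2.resize(a,None,fx=3.4,fy=3.4,interpolation=cv2.INTER_CUBIC))
a=cv2.imread("pics/scene0.png")[170:320,280:420]; cv2.imwrite("pics/scz.png",cv2.resize(a,None,fx=4,fy=4,interpolation=cv2.INTER_CUBIC))
```

```text
(no output)
```

View pics/topz.png

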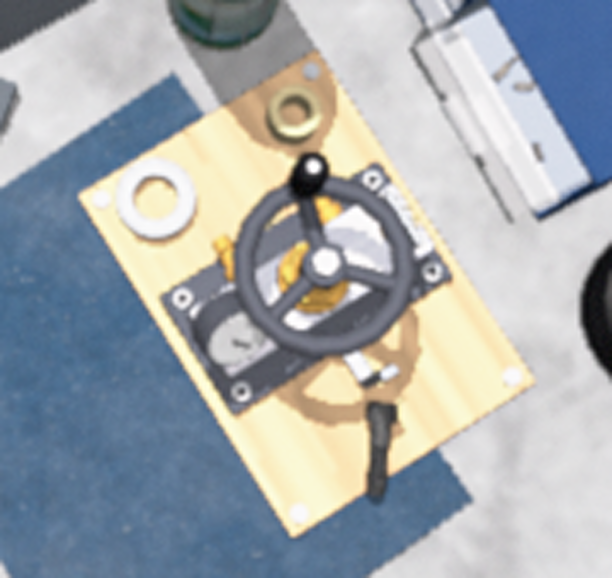

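View pics/scz.png

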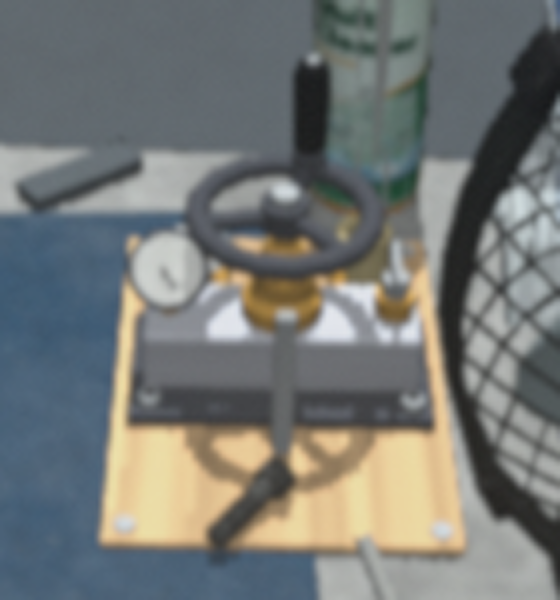

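View pics/wrist0.png

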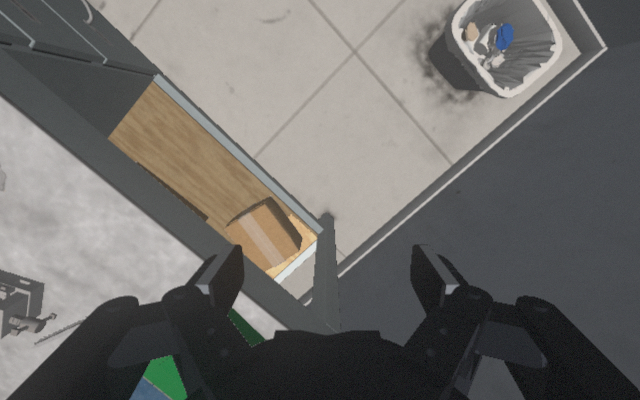

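```bash
cat > h.py <<'E'
from plant import manip, viewer
import cv2,numpy as np
def ray(f,u,v,z):
    K=np.array(f["K"]);T=np.array(f["pose"]); d=T[:3,:3]@np.linalg.solve(K,[u,v,1.]); o=T[:3,3]
    return o+d*(z-o[2])/d[2]
def pt(f,u,v):
    K=np.array(f["K"]);T=np.array(f["pose"]); d=np.linalg.solve(K,[u,v,1.])*f["range_z"][int(round(v)),int(round(u))]
    return T[:3,:3]@d+T[:3,3]
def cloud(f):
    K=np.array(f["K"]);T=np.array(f["pose"]);h,w=f["range_z"].shape
    u,v=np.meshgrid(np.arange(w),np.arange(h)); Z=f["range_z"]
    P=np.stack([(u-K[0,2])*Z/K[0,0],(v-K[1,2])*Z/K[1,1],Z],-1)
    return P@T[:3,:3].T+T[:3,3]
E
python3 - <<'E'
from h import *
np.set_printoptions(precision=4,suppress=True)
f=viewer.grab_frame("top");s=viewer.grab_frame("scene")
def zt(x,y): return 280+x/3.4,140+y/3.4
def zs(x,y): return 280+x/4,170+y/4
for n,(p,z) in dict(hubnut=((326,262),.119),crank=((313,167),.167),postT=((357,357),.098),c1=((80,197),.006),c2=((318,55),.006),c3=((533,382),.006),c4=((295,537),.006),bush=((295,114),.028),ring=((157,198),.012)).items():
    u,v=zt(*p);print(n,ray(f,u,v,z),pt(f,u,v))
for n,(p,z) in dict(hubnut=((284,188),.119),crank=((314,62),.167),post=((287,316),.098)).items():
    u,v=zs(*p);print("s",n,ray(s,u,v,z),pt(s,u,v))
C=cloud(f)[140:310,280:460].reshape(-1,3);I=f["pixels"][140:310,280:460].reshape(-1,3).max(1)
m=(abs(C[:,2]-.109)<.006)&(f["range_z"][140:310,280:460].ravel()>0);q=C[m];print(m.sum())
c,r=cv2.minEnclosingCircle(q[:,:2].astype(np.float32));print("rim",c,r)
CC=cloud(f)[60:170,310:390].reshape(-1,3);k=CC[(CC[:,2]>.15)&(CC[:,2]<.24)&(CC[:,0]<.85)];print("can",k.min(0),k.max(0),len(k))
E
```

```text
hubnut [0.5588 0.0512 0.119 ] [0.559  0.0511 0.1179]
crank [0.5992 0.0619 0.167 ] [0.5993 0.0618 0.1662]
postT [0.5121 0.0339 0.098 ] [0.5178 0.0238 0.0191]
c1 [0.6115 0.18   0.006 ] [0.6115 0.18   0.0061]
c2 [0.6954 0.0409 0.006 ] [0.6966 0.0404 0.001 ]
c3 [ 0.5044 -0.0775  0.006 ] [ 0.5049 -0.0796 -0.0033]
c4 [0.4183 0.0592 0.006 ] [0.4183 0.0591 0.0044]
bush [0.6554 0.0571 0.028 ] [0.6594 0.0553 0.0096]
ring [0.6098 0.1356 0.012 ] [0.611  0.1355 0.0049]
s hubnut [0.5586 0.0512 0.119 ] [0.5596 0.0517 0.1183]
s crank [0.5952 0.0581 0.167 ] [0.596  0.0585 0.1665]
s post [0.5009 0.0146 0.098 ] [0.5019 0.0152 0.097 ]
1469
rim (0.6237430572509766, 0.023123404011130333) 0.11875922977924347
can [0.697  0.0662 0.1503] [0.7616 0.1309 0.23  ] 1536
```

Run:
```python
from h import *
from scipy.spatial.transform import Rotation as R
np.set_printoptions(precision=3,suppress=True)
s=manip.state();q=s["tool_rot"];M=R.from_quat([q[1],q[2],q[3],q[0]]).as_matrix();print(M,s["tool_pos"])
for n in ["top","scene"]:
    f=viewer.grab_frame(n);C=cloud(f).reshape(-1,3);C=C[f["range_z"].ravel()>0]
    k=C[(C[:,2]>.13)&(C[:,0]>.1)&(C[:,0]<.85)&(C[:,1]>-.3)&(C[:,1]<.75)]
    H={}
    for p in k: 
        key=(round(p[0]/.05),round(p[1]/.05)); H[key]=max(H.get(key,0),p[2])
    for i in range(2,18): print("%.2f"%(i*.05)," ".join("%3d"%(H.get((i,j),0)*1000) for j in range(-6,16)))
```

```text
[[-0.    -0.968  0.25 ]
 [-0.001  0.25   0.968]
 [-1.     0.    -0.001]] [0.156 0.605 0.231]
0.10   0   0   0   0   0   0   0   0   0   0   0   0   0   0   0   0   0   0   0   0   0   0
0.15   0   0   0   0   0   0   0   0   0   0   0   0   0   0   0   0   0   0   0   0   0   0
0.20   0   0   0   0   0   0   0   0   0   0   0   0   0   0   0   0   0   0   0   0   0   0
0.25   0   0 154   0   0   0   0   0   0   0   0   0   0   0   0   0   0   0   0   0   0   0
0.30   0   0 156 173 177   0   0   0   0   0   0   0   0   0   0   0   0   0   0   0   0   0
0.35   0   0   0   0 186   0   0   0   0   0   0   0   0   0   0   0   0   0   0   0   0   0
0.40   0   0 319 330 324   0   0   0   0   0   0   0   0   0   0   0   0   0   0   0   0   0
0.45   0 369 389 380 339   0   0   0   0   0   0   0   0   0   0   0   0   0   0   0   0   0
0.50 315 400 400 382 306   0   0   0   0   0   0   0   0   0   0   0   0   0   0   0   0   0
0.55 326 396 375 273   0   0   0   0   0   0   0   0   0   0   0   0   0   0   0   0   0   0
0.60 333 347 277 275 258 134   0 170   0   0   0   0   0   0   0   0   0   0 
[... 1268 characters left out ...]
0   0   0   0   0   0   0   0   0   0   0   0   0
0.55 389 398 370 241   0   0   0   0   0   0   0   0   0   0   0   0   0   0   0   0   0 200
0.60 350 346   0 226 225   0   0 167   0   0   0   0   0   0   0   0   0   0   0 201 201 247
0.65   0   0   0 130 131 131   0   0   0   0   0   0   0   0   0   0   0 201 202 280 282 282
0.70   0   0   0   0 131 132   0 225 226 167   0   0   0   0   0 197 202 243 429 282 282   0
0.75   0   0   0   0 130 131 131 225 226   0   0   0   0   0 201 202 246 429 429   0   0   0
0.80   0   0   0   0   0 131 131   0   0   0   0   0 200 202 246 281 282 281 421   0   0   0
0.85   0   0   0   0   0 131   0   0   0   0   0 200 201 245 281 282 281   0   0   0   0   0
```

```bash
python3 -m inch '[{"fingers":1,"delta_pos":[-0.5,0,0],"twist":[9.44,0,0]},{"fingers":1,"delta_pos":[-0.5,0,0],"twist":[9.44,0,0]},{"fingers":1,"delta_pos":[-0.5,0,0],"twist":[9.44,0,0]},{"fingers":1,"delta_pos":[-0.5,0,0],"twist":[9.44,0,0]},{"fingers":1,"delta_pos":[-0.5,0,0],"twist":[9.44,0,0]}]'
python3 -m inch '[{"fingers":1,"delta_pos":[0,0,0],"twist":[9.44,0,0]},{"fingers":1,"delta_pos":[0,0,0],"twist":[9.44,0,0]},{"fingers":1,"delta_pos":[0,0,0],"twist":[9.44,0,0]},{"fingers":1,"delta_pos":[0,0,0],"twist":[0,0,0]}]'
```

```text
time: 0.98
tool_pos: [0.1563, 0.6051, 0.2564]
tool_rot: [0.686, -0.171, 0.686, 0.171]
contact_force: [-0.7, -0.6, -0.4]
gripper_width: 1.003
time: 1.48
tool_pos: [0.1563, 0.6051, 0.2562]
tool_rot: [0.707, -0.001, 0.707, 0.001]
contact_force: [-0.4, 0.3, 0.1]
gripper_width: 0.998
```

```bash
python3 -m inch '[{"fingers":1,"delta_pos":[0,-4,3],"twist":[0,0,0]},{"fingers":1,"delta_pos":[0,-4,3],"twist":[0,0,0]},{"fingers":1,"delta_pos":[0,-4,3],"twist":[0,0,0]},{"fingers":1,"delta_pos":[0,-4,3],"twist":[0,0,0]},{"fingers":1,"delta_pos":[0,-4,3],"twist":[0,0,0]}]'
python3 -m inch '[{"fingers":1,"delta_pos":[0,-4,3],"twist":[0,0,0]},{"fingers":1,"delta_pos":[0,-4,3],"twist":[0,0,0]},{"fingers":1,"delta_pos":[0,-4,3],"twist":[0,0,0]},{"fingers":1,"delta_pos":[0,-4,3],"twist":[0,0,0]},{"fingers":1,"delta_pos":[0,0,0],"twist":[0,0,0]}]'
```

```text
time: 2.1
tool_pos: [0.307, 0.4038, 0.2565]
tool_rot: [0.707, -0.001, 0.707, 0.001]
contact_force: [0.8, 0.5, -0.1]
gripper_width: 1.0
time: 2.72
tool_pos: [0.4277, 0.2429, 0.2564]
tool_rot: [0.707, 0.001, 0.707, -0.001]
contact_force: [-0.4, 0.3, -0.7]
gripper_width: 1.001
```

Continue to just short of the crank and measure with the wrist camera.

```bash
python3 -m inch '[{"fingers":1,"delta_pos":[0,-3.6,3.4],"twist":[0,0,0]},{"fingers":1,"delta_pos":[0,-3.6,3.4],"twist":[0,0,0]},{"fingers":1,"delta_pos":[0,-3.6,3.4],"twist":[0,0,0]},{"fingers":1,"delta_pos":[0,-3.6,3.4],"twist":[0,0,0]},{"fingers":1,"delta_pos":[0,0,0],"twist":[0,0,0]}]'
python3 - <<'E'
from h import *
print(manip.state()["tool_pos"],manip.state()["tool_rot"])
for n in ["wrist","top"]:
    f=viewer.grab_frame(n); cv2.imwrite(f"pics/{n}1.png",f["pixels"]); np.savez(f"{n}1.npz",**f)
E
```

```text
time: 3.35
tool_pos: [0.5634, 0.1, 0.2559]
tool_rot: [0.707, 0.0, 0.707, -0.0]
contact_force: [-1.4, 0.9, -0.7]
gripper_width: 1.003
[0.56338048 0.0999948  0.25593718] [ 7.06870036e-01  2.89899141e-04  7.07343334e-01 -2.74878297e-04]
```

View pics/wrist1.png

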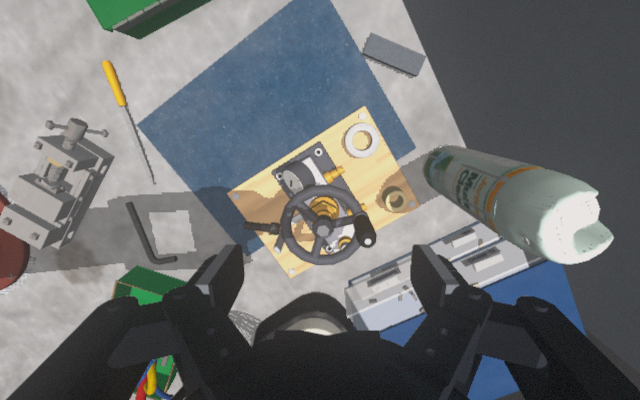

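View pics/top1.png

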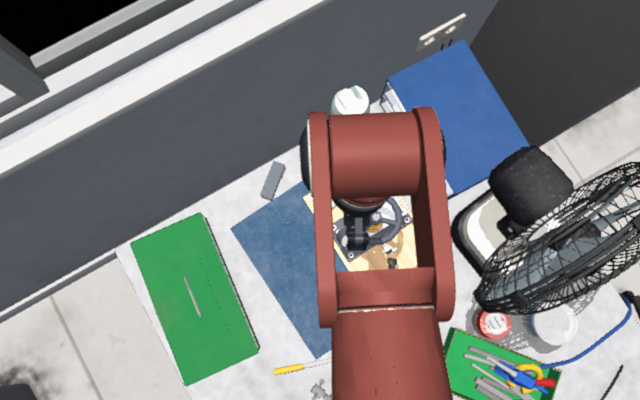

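Run:
```python
from h import *
np.set_printoptions(precision=3,suppress=True)
f=dict(np.load("top1.npz")); w=dict(np.load("wrist1.npz"))
for u,v in [(375,150),(310,150),(440,150),(435,220),(445,280),(430,300),(325,220),(385,340),(385,390),(330,390),(445,390)]: print(u,v,pt(f,u,v))
s=viewer.grab_frame("scene");cv2.imwrite("pics/s1.png",s["pixels"])
for u,v,z in [(368,238,.167),(324,230,.119)]: print("w",ray(w,u,v,z),pt(w,u,v))
a=w["pixels"][150:290,230:410];cv2.imwrite("pics/wz.png",cv2.resize(a,None,fx=4,fy=4,interpolation=cv2.INTER_CUBIC))
```

```text
375 150 [0.558 0.101 0.574]
310 150 [0.558 0.157 0.577]
440 150 [0.557 0.047 0.579]
435 220 [0.497 0.053 0.579]
445 280 [0.448 0.048 0.582]
430 300 [0.432 0.056 0.563]
325 220 [0.497 0.144 0.581]
385 340 [0.403 0.099 0.594]
385 390 [0.368 0.101 0.604]
330 390 [0.25 0.13 0.  ]
445 390 [0.365 0.053 0.588]
w [0.6   0.065 0.167] [0.6   0.066 0.168]
w [0.561 0.052 0.119] [0.561 0.053 0.12 ]
```

View pics/wz.png

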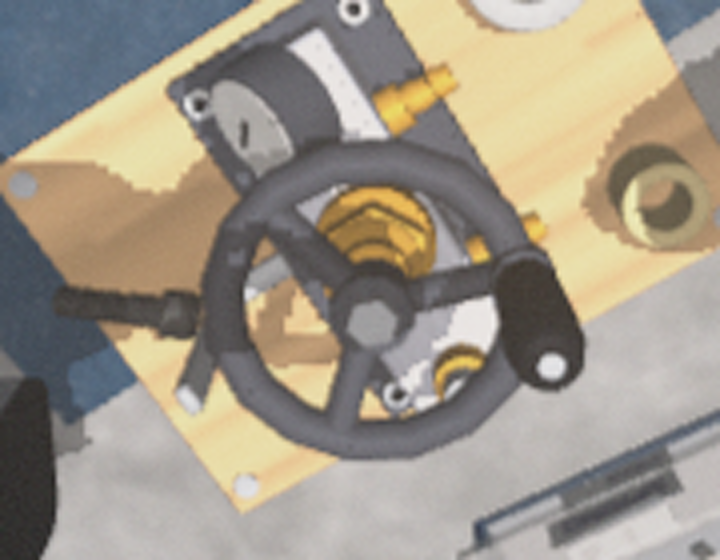

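View pics/s1.png

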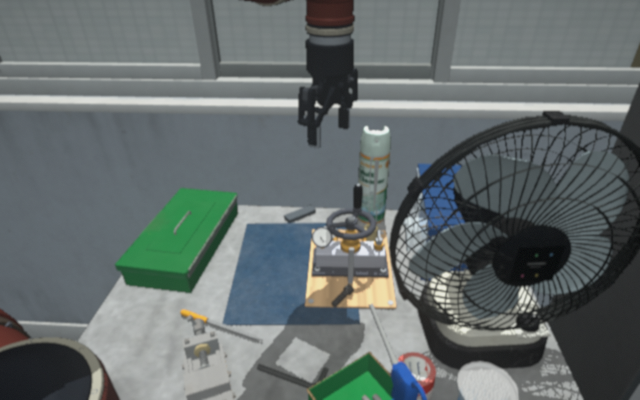

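Run:
```python
from h import *
np.set_printoptions(precision=3,suppress=True)
s=viewer.grab_frame("scene");C=cloud(s).reshape(-1,3);
k=C[(C[:,2]>.2)&(C[:,2]<.45)&(C[:,0]>.3)&(C[:,0]<.66)&(C[:,1]<0.0)&(C[:,1]>-.3)]
for lo in (.2,.25,.3,.35):
    j=k[(k[:,2]>lo)&(k[:,2]<lo+.05)]
    j=j[np.argsort(-j[:,1])][:3]; print(lo,j)
print(ray(dict(np.load("wrist1.npz")),367.5,241.5,.167), manip.state()["time"])
```

```text
0.2 [[ 0.415 -0.091  0.218]
 [ 0.415 -0.091  0.217]
 [ 0.415 -0.091  0.232]]
0.25 [[ 0.417 -0.093  0.252]
 [ 0.418 -0.094  0.258]
 [ 0.416 -0.094  0.251]]
0.3 [[ 0.427 -0.103  0.303]
 [ 0.425 -0.104  0.303]
 [ 0.427 -0.104  0.305]]
0.35 [[ 0.45  -0.137  0.35 ]
 [ 0.447 -0.138  0.35 ]
 [ 0.45  -0.138  0.35 ]]
[0.6   0.062 0.167] 3.55
```

```bash
python3 -m inch '[{"fingers":1,"delta_pos":[0,-1.9,1.8],"twist":[0,0,0]},{"fingers":1,"delta_pos":[0,-1.9,1.8],"twist":[0,0,0]},{"fingers":1,"delta_pos":[3,0,0],"twist":[0,0,0]},{"fingers":1,"delta_pos":[3,0,0],"twist":[0,0,0]},{"fingers":1,"delta_pos":[0,0,0],"twist":[0,0,0]}]'
python3 - <<'E'
from h import *
f=viewer.grab_frame("wrist"); cv2.imwrite("pics/w2.png",f["pixels"])
E
```

```text
time: 4.18
tool_pos: [0.5971, 0.0621, 0.1929]
tool_rot: [0.705, 0.0, 0.709, -0.0]
contact_force: [-1.2, -0.4, 0.7]
gripper_width: 1.004
```

View pics/w2.png

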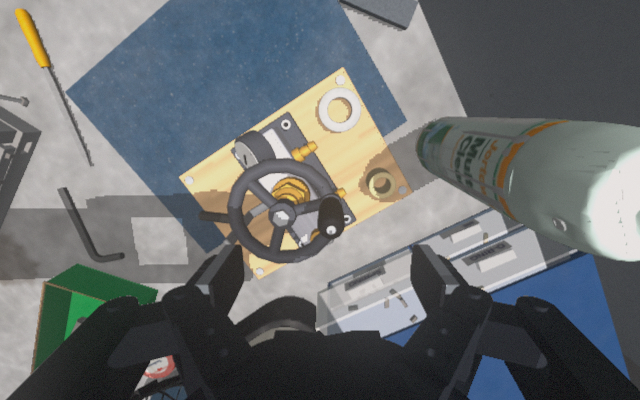

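```bash
python3 -m inch '[{"fingers":1,"delta_pos":[3.2,0,0],"twist":[0,0,0]},{"fingers":1,"delta_pos":[3.2,0,0],"twist":[0,0,0]},{"fingers":1,"delta_pos":[0,0,0],"twist":[0,0,0]}]'
python3 - <<'E'
from h import *
f=viewer.grab_frame("wrist"); cv2.imwrite("pics/w3.png",f["pixels"])
s=manip.state();print(s["tool_pos"],s["contact_force"])
E
```

```text
time: 4.6
tool_pos: [0.5975, 0.0628, 0.1312]
tool_rot: [0.706, 0.0, 0.708, -0.0]
contact_force: [0.0, -0.5, -0.6]
gripper_width: 1.004
[0.59876076 0.06287542 0.13316353] [ 0.56930742 -0.07226159  0.65392583]
```

View pics/w3.png

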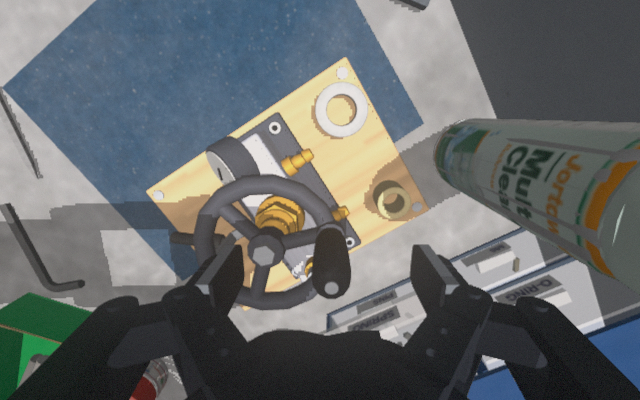

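```bash
python3 -m inch '[{"fingers":1,"delta_pos":[0.4,-0.1,0],"twist":[0,0,0]},{"fingers":-0.4,"delta_pos":[0,0,0],"twist":[0,0,0]},{"fingers":-0.9,"delta_pos":[0,0,0],"twist":[0,0,0]},{"fingers":-1,"delta_pos":[0,0,0],"twist":[0,0,0]},{"fingers":-1,"delta_pos":[0,0,0],"twist":[0,0,0]}]'
python3 -m inch '[{"fingers":-1,"delta_pos":[0,0,0],"twist":[0,0,0]},{"fingers":-1,"delta_pos":[0,0,0],"twist":[0,0,0]},{"fingers":-1,"delta_pos":[0,0,0],"twist":[0,0,0]}]'
python3 - <<'E'
from h import *
f=viewer.grab_frame("wrist"); cv2.imwrite("pics/w4.png",f["pixels"])
s=manip.state();print(s["tool_pos"],s["contact_force"],s["gripper_width"])
E
```

```text
time: 5.28
tool_pos: [0.5994, 0.0622, 0.1289]
tool_rot: [0.708, 0.0, 0.706, 0.0]
contact_force: [3.7, 0.8, -1.0]
gripper_width: 0.196
time: 5.65
tool_pos: [0.5993, 0.0622, 0.1289]
tool_rot: [0.708, 0.0, 0.706, 0.0]
contact_force: [5.5, 1.1, -0.7]
gripper_width: 0.195
[0.59932183 0.06215569 0.12887189] [ 3.93406342  0.96305663 -0.56639006] 0.19167937267062274
```

View pics/w4.png

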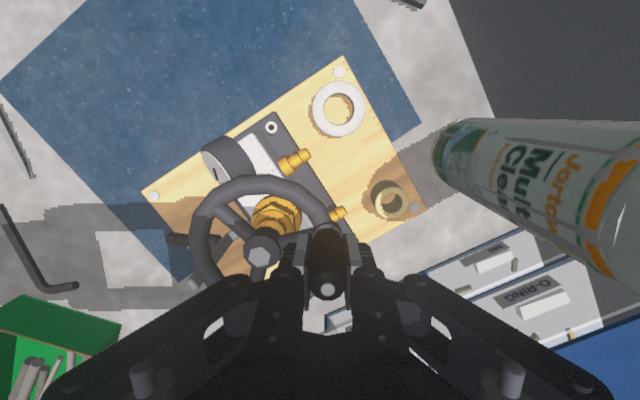

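```bash
cat > tab.py <<'E'
import sys,numpy as np
a,step,n=map(float,sys.argv[1:4]); cx,cy=(.5585,.0515) if len(sys.argv)<6 else map(float,sys.argv[4:6])
px,py=(cx+.042*np.cos(np.radians(a)),cy+.042*np.sin(np.radians(a))) 
for i in range(1,int(n)+1):
    b=np.radians(a+step*i); x,y=cx+.042*np.cos(b),cy+.042*np.sin(b)
    print("%.1f: y %.2f z %.2f  -> %.4f %.4f"%(a+step*i,(y-py)*100,(x-px)*100,x,y)); px,py=x,y
E
python3 tab.py 14.7 -15 11
```

```text
-0.3: y -1.09 z 0.14  -> 0.6005 0.0513
-15.3: y -1.09 z -0.15  -> 0.5990 0.0404
-30.3: y -1.01 z -0.42  -> 0.5948 0.0303
-45.3: y -0.87 z -0.67  -> 0.5880 0.0216
-60.3: y -0.66 z -0.87  -> 0.5793 0.0150
-75.3: y -0.41 z -1.02  -> 0.5692 0.0109
-90.3: y -0.14 z -1.09  -> 0.5583 0.0095
-105.3: y 0.15 z -1.09  -> 0.5474 0.0110
-120.3: y 0.42 z -1.01  -> 0.5373 0.0152
-135.3: y 0.67 z -0.87  -> 0.5286 0.0220
-150.3: y 0.87 z -0.66  -> 0.5220 0.0307
```

```bash
python3 -m inch '[{"fingers":-1,"delta_pos":[0,-1.09,0.14],"twist":[0,0,0]},{"fingers":-1,"delta_pos":[0,-1.09,-0.15],"twist":[0,0,0]},{"fingers":-1,"delta_pos":[0,0,0],"twist":[0,0,0]}]'
python3 -c "
from plant import manip
s=manip.state();print(s['tool_pos'],s['contact_force'],s['ft_torque'],s['gripper_width'])"
```

```text
time: 6.08
tool_pos: [0.599, 0.0396, 0.1289]
tool_rot: [0.708, -0.0, 0.706, -0.001]
contact_force: [4.3, -0.9, -0.8]
gripper_width: 0.194
[0.59896072 0.03957816 0.12891073] [ 4.25854814 -0.86752419 -0.77277191] [-0.27925038 -0.74133754  0.03360304] 0.19403978248088583
```

```bash
python3 -m inch '[{"fingers":-1,"delta_pos":[0,-1.01,-0.42],"twist":[0,0,0]},{"fingers":-1,"delta_pos":[0,-0.87,-0.67],"twist":[0,0,0]},{"fingers":-1,"delta_pos":[0,-0.66,-0.87],"twist":[0,0,0]},{"fingers":-1,"delta_pos":[0,-0.41,-1.02],"twist":[0,0,0]},{"fingers":-1,"delta_pos":[0,-0.14,-1.09],"twist":[0,0,0]}]'
python3 -m inch '[{"fingers":-1,"delta_pos":[0,0.15,-1.09],"twist":[0,0,0]},{"fingers":-1,"delta_pos":[0,0.42,-1.01],"twist":[0,0,0]},{"fingers":-1,"delta_pos":[0,0,0],"twist":[0,0,0]}]'
python3 - <<'E'
from h import *
s=manip.state();print(s['tool_pos'],s['contact_force'],s['ft_torque'],s['gripper_width'])
f=viewer.grab_frame("wrist"); cv2.imwrite("pics/w5.png",f["pixels"])
E
```

```text
time: 6.7
tool_pos: [0.5572, 0.0095, 0.1288]
tool_rot: [0.707, 0.0, 0.707, 0.0]
contact_force: [4.5, 2.9, 3.2]
gripper_width: 0.19
time: 7.08
tool_pos: [0.5354, 0.0165, 0.1287]
tool_rot: [0.707, 0.001, 0.707, 0.001]
contact_force: [-0.0, 4.3, 6.3]
gripper_width: 0.195
[0.53536409 0.01654071 0.12873895] [-0.01758495  4.30662806  6.26616463] [ 0.81364147 -0.0227006   0.01414142] 0.1950015175045532
```

View pics/w5.png

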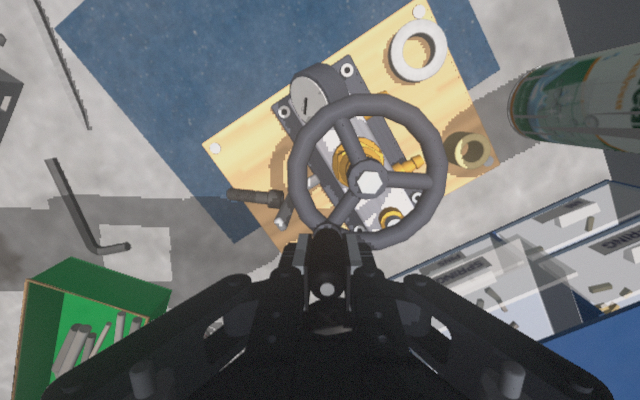

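```bash
python3 tab.py -123.4 -6 8;python3 -m inch '[{"fingers":-1,"delta_pos":[0,0.25,-0.36],"twist":[0,0,0]},{"fingers":-1,"delta_pos":[0,0.29,-0.33],"twist":[0,0,0]},{"fingers":-1,"delta_pos":[0,0,0],"twist":[0,0,0]}]'
```

```text
-129.4: y 0.26 z -0.35  -> 0.5318 0.0190
-135.4: y 0.30 z -0.32  -> 0.5286 0.0220
-141.4: y 0.33 z -0.29  -> 0.5257 0.0253
-147.4: y 0.36 z -0.26  -> 0.5231 0.0289
-153.4: y 0.38 z -0.22  -> 0.5209 0.0327
-159.4: y 0.40 z -0.18  -> 0.5192 0.0367
-165.4: y 0.42 z -0.13  -> 0.5179 0.0409
-171.4: y 0.43 z -0.09  -> 0.5170 0.0452
time: 7.5
tool_pos: [0.5298, 0.021, 0.1288]
tool_rot: [0.708, 0.0, 0.707, 0.0]
contact_force: [3.6, 2.2, 3.9]
gripper_width: 0.194
```

```bash
python3 -m inch '[{"fingers":-1,"delta_pos":[0,0.15,-0.15],"twist":[0,0,0]},{"fingers":-1,"delta_pos":[0,0.16,-0.14],"twist":[0,0,0]},{"fingers":-1,"delta_pos":[0,0,0],"twist":[0,0,0]}]'
```

```text
time: 7.88
tool_pos: [0.5272, 0.0237, 0.1288]
tool_rot: [0.708, -0.0, 0.706, -0.0]
contact_force: [4.3, 1.8, 3.2]
gripper_width: 0.195
```

```bash
python3 -m inch '[{"fingers":-1,"delta_pos":[0,0.17,-0.14],"twist":[0,0,0]},{"fingers":-1,"delta_pos":[0,0.17,-0.13],"twist":[0,0,0]},{"fingers":-1,"delta_pos":[0,0,0],"twist":[0,0,0]}]'; python3 -m inch '[{"fingers":-1,"delta_pos":[0,0.1,-0.07],"twist":[0,0,0]},{"fingers":-1,"delta_pos":[0,0,0],"twist":[0,0,0]}]'
```

```text
time: 8.25
tool_pos: [0.5246, 0.0269, 0.1288]
tool_rot: [0.708, -0.0, 0.706, -0.0]
contact_force: [4.8, 2.4, 2.4]
gripper_width: 0.19
time: 8.5
tool_pos: [0.524, 0.0278, 0.1288]
tool_rot: [0.708, -0.0, 0.706, -0.0]
contact_force: [6.4, 1.5, 2.4]
gripper_width: 0.189
```

```bash
python3 -m inch '[{"fingers":-1,"delta_pos":[0,0.1,-0.06],"twist":[0,0,0]},{"fingers":-1,"delta_pos":[0,0,0],"twist":[0,0,0]}]'
```

```text
time: 8.75
tool_pos: [0.5234, 0.0287, 0.1288]
tool_rot: [0.708, -0.0, 0.706, -0.0]
contact_force: [5.3, 0.9, 2.9]
gripper_width: 0.19
```

```bash
for i in 1; do python3 -m inch '[{"fingers":-1,"delta_pos":[0,0.1,-0.06],"twist":[0,0,0]},{"fingers":-1,"delta_pos":[0,0,0],"twist":[0,0,0]}]'; python3 -m inch '[{"fingers":-1,"delta_pos":[0,0.1,-0.06],"twist":[0,0,0]},{"fingers":-1,"delta_pos":[0,0,0],"twist":[0,0,0]}]';done
```

```text
time: 9.0
tool_pos: [0.5229, 0.0295, 0.1288]
tool_rot: [0.708, -0.001, 0.706, -0.001]
contact_force: [5.4, -0.4, 2.1]
gripper_width: 0.195
time: 9.25
tool_pos: [0.5229, 0.0295, 0.1288]
tool_rot: [0.709, -0.001, 0.706, -0.001]
contact_force: [8.5, -3.7, -0.8]
gripper_width: 0.194
```

```bash
python3 -m inch '[{"fingers":-1,"delta_pos":[0,0.1,-0.06],"twist":[0,0,0]},{"fingers":-1,"delta_pos":[0,0.0,0],"twist":[0,0,0]}]';  python3 -m inch '[{"fingers":-1,"delta_pos":[0,0.1,-0.06],"twist":[0,0,0]},{"fingers":-1,"delta_pos":[0,0.0,0],"twist":[0,0,0]}]'
python3 - <<'E'
from h import *
s=manip.state();print(s['tool_pos'],s['contact_force'],s['ft_torque'],s['gripper_width'])
f=viewer.grab_frame("wrist"); cv2.imwrite("pics/w6.png",f["pixels"])
E
```

```text
time: 9.5
tool_pos: [0.5228, 0.0296, 0.1288]
tool_rot: [0.709, -0.002, 0.705, -0.002]
contact_force: [9.9, -7.5, -1.5]
gripper_width: 0.196
time: 9.75
tool_pos: [0.5228, 0.0297, 0.1289]
tool_rot: [0.71, -0.003, 0.705, -0.003]
contact_force: [12.8, -9.7, -3.3]
gripper_width: 0.192
[0.52280038 0.02969466 0.12886499] [12.84310516 -9.692162   -3.26314707] [-1.47486219 -1.87324003 -0.01478722] 0.1916656428350484
```

View pics/w6.png

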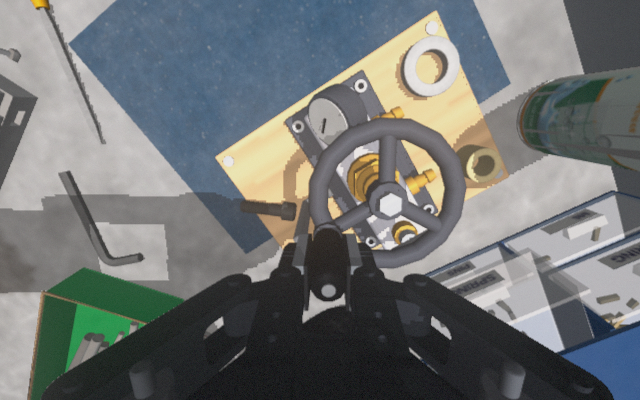

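```bash
python3 - <<'E'
import numpy as np
from scipy.optimize import least_squares
P=np.array([(.5993,.0622),(.599,.0396),(.5572,.0095),(.5354,.0165),(.5298,.021),(.5272,.0237),(.5246,.0269),(.5229,.0295)])
r=least_squares(lambda c:np.hypot(*(P-c).T)-.042,[.558,.051]);print(r.x,r.fun*1e3)
d=P[-1]-r.x;print(np.degrees(np.arctan2(d[1],d[0])))
E
python3 tab.py -148.3 18 20
```

```text
[0.55869871 0.05146182] [-0.00270308  0.01066879 -0.01142767  0.01379218 -0.01121593 -0.01324621
  0.02386445 -0.00155519]
-148.47169218043413
-130.3: y -1.00 z 0.86  -> 0.5313 0.0195
-112.3: y -0.68 z 1.12  -> 0.5426 0.0126
-94.3: y -0.30 z 1.28  -> 0.5554 0.0096
-76.3: y 0.11 z 1.31  -> 0.5684 0.0107
-58.3: y 0.51 z 1.21  -> 0.5806 0.0158
-40.3: y 0.86 z 1.00  -> 0.5905 0.0243
-22.3: y 1.12 z 0.68  -> 0.5974 0.0356
-4.3: y 1.28 z 0.30  -> 0.6004 0.0484
13.7: y 1.31 z -0.11  -> 0.5993 0.0614
31.7: y 1.21 z -0.51  -> 0.5942 0.0736
49.7: y 1.00 z -0.86  -> 0.5857 0.0835
67.7: y 0.68 z -1.12  -> 0.5744 0.0904
85.7: y 0.30 z -1.28  -> 0.5616 0.0934
103.7: y -0.11 z -1.31  -> 0.5486 0.0923
121.7: y -0.51 z -1.21  -> 0.5364 0.0872
139.7: y -0.86 z -1.00  -> 0.5265 0.0787
157.7: y -1.12 z -0.68  -> 0.5196 0.0674
175.7: y -1.28 z -0.30  -> 0.5166 0.0546
193.7: y -1.31 z 0.11  -> 0.5177 0.0416
211.7: y -1.21 z 0.51  -> 0.5228 0.0294
```

```bash
python3 -m inch '[{"fingers":-1,"delta_pos":[0,-0.32,0.2],"twist":[0,0,0]},{"fingers":-1,"delta_pos":[0,-1.0,0.86],"twist":[0,0,0]},{"fingers":-1,"delta_pos":[0,-0.68,1.12],"twist":[0,0,0]},{"fingers":-1,"delta_pos":[0,-0.3,1.28],"twist":[0,0,0]},{"fingers":-1,"delta_pos":[0,0,0],"twist":[0,0,0]}]'; python3 -c "
from plant import manip
s=manip.state();print(s['tool_pos'],s['tool_rot'],s['contact_force'],s['gripper_width'])"
```

```text
time: 10.42
tool_pos: [0.5552, 0.0097, 0.1288]
tool_rot: [0.707, -0.0, 0.707, -0.0]
contact_force: [2.3, 1.1, 4.2]
gripper_width: 0.193
[0.55517071 0.00967706 0.12877838] [ 7.06985836e-01 -1.90857411e-04  7.07227622e-01 -2.85549754e-04] [2.30234657 1.10293863 4.24602355] 0.19337432142427066
```

On track. Continuing.

```bash
python3 -m inch '[{"fingers":-1,"delta_pos":[0,0.11,1.31],"twist":[0,0,0]},{"fingers":-1,"delta_pos":[0,0.51,1.21],"twist":[0,0,0]},{"fingers":-1,"delta_pos":[0,0.86,1.0],"twist":[0,0,0]},{"fingers":-1,"delta_pos":[0,1.12,0.68],"twist":[0,0,0]},{"fingers":-1,"delta_pos":[0,1.28,0.3],"twist":[0,0,0]}]'
python3 -m inch '[{"fingers":-1,"delta_pos":[0,1.31,-0.11],"twist":[0,0,0]},{"fingers":-1,"delta_pos":[0,1.21,-0.51],"twist":[0,0,0]},{"fingers":-1,"delta_pos":[0,1.0,-0.86],"twist":[0,0,0]},{"fingers":-1,"delta_pos":[0,0,0],"twist":[0,0,0]}]'
```

```text
time: 11.05
tool_pos: [0.6005, 0.0469, 0.1288]
tool_rot: [0.707, -0.001, 0.707, -0.002]
contact_force: [2.1, -3.9, 4.6]
gripper_width: 0.192
time: 11.55
tool_pos: [0.5845, 0.0847, 0.1288]
tool_rot: [0.707, -0.0, 0.707, 0.0]
contact_force: [0.3, 2.4, 5.6]
gripper_width: 0.192
```

```bash
python3 -m inch '[{"fingers":-1,"delta_pos":[0,0.68,-1.12],"twist":[0,0,0]},{"fingers":-1,"delta_pos":[0,0.3,-1.28],"twist":[0,0,0]},{"fingers":-1,"delta_pos":[0,-0.11,-1.31],"twist":[0,0,0]},{"fingers":-1,"delta_pos":[0,-0.51,-1.21],"twist":[0,0,0]},{"fingers":-1,"delta_pos":[0,-0.86,-1.0],"twist":[0,0,0]}]'
python3 -m inch '[{"fingers":-1,"delta_pos":[0,-1.12,-0.68],"twist":[0,0,0]},{"fingers":-1,"delta_pos":[0,-1.28,-0.3],"twist":[0,0,0]},{"fingers":-1,"delta_pos":[0,-1.31,0.11],"twist":[0,0,0]},{"fingers":-1,"delta_pos":[0,-1.21,0.51],"twist":[0,0,0]},{"fingers":-1,"delta_pos":[0,0,0],"twist":[0,0,0]}]'
python3 - <<'E'
from h import *
s=manip.state();print(s['tool_pos'],s['contact_force'],s['gripper_width'])
f=viewer.grab_frame("wrist"); cv2.imwrite("pics/w7.png",f["pixels"])
E
```

```text
time: 12.18
tool_pos: [0.526, 0.0782, 0.1288]
tool_rot: [0.708, -0.0, 0.706, -0.0]
contact_force: [8.9, -2.1, 1.9]
gripper_width: 0.198
time: 12.8
tool_pos: [0.5229, 0.0294, 0.1288]
tool_rot: [0.708, 0.001, 0.706, -0.0]
contact_force: [7.9, 2.9, 2.7]
gripper_width: 0.195
[0.52291912 0.02940593 0.12875913] [7.87948526 2.91212897 2.68334024] 0.1950593367498048
```

View pics/w7.png

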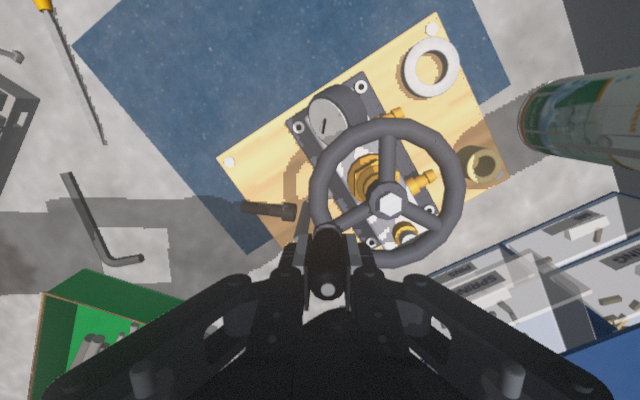

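One full turn: position and picture match the shut pose. Second turn, same rows.

```bash
python3 -m inch '[{"fingers":-1,"delta_pos":[0,-1.0,0.9],"twist":[0,0,0]},{"fingers":-1,"delta_pos":[0,-0.68,1.12],"twist":[0,0,0]},{"fingers":-1,"delta_pos":[0,-0.3,1.28],"twist":[0,0,0]},{"fingers":-1,"delta_pos":[0,0.11,1.31],"twist":[0,0,0]},{"fingers":-1,"delta_pos":[0,0.51,1.21],"twist":[0,0,0]}]'
python3 -m inch '[{"fingers":-1,"delta_pos":[0,0.86,1.0],"twist":[0,0,0]},{"fingers":-1,"delta_pos":[0,1.12,0.68],"twist":[0,0,0]},{"fingers":-1,"delta_pos":[0,1.28,0.3],"twist":[0,0,0]},{"fingers":-1,"delta_pos":[0,1.31,-0.11],"twist":[0,0,0]},{"fingers":-1,"delta_pos":[0,1.21,-0.51],"twist":[0,0,0]}]'
python3 -m inch '[{"fingers":-1,"delta_pos":[0,1.0,-0.86],"twist":[0,0,0]},{"fingers":-1,"delta_pos":[0,0.68,-1.12],"twist":[0,0,0]},{"fingers":-1,"delta_pos":[0,0.3,-1.28],"twist":[0,0,0]},{"fingers":-1,"delta_pos":[0,-0.11,-1.31],"twist":[0,0,0]},{"fingers":-1,"delta_pos":[0,0,0],"twist":[0,0,0]}]'
```

```text
time: 13.48
tool_pos: [0.579, 0.0147, 0.1287]
tool_rot: [0.706, -0.001, 0.709, -0.001]
contact_force: [-4.6, -1.7, 9.7]
gripper_width: 0.191
time: 14.1
tool_pos: [0.5948, 0.0731, 0.1288]
tool_rot: [0.708, -0.0, 0.706, -0.001]
contact_force: [4.7, -1.8, 3.8]
gripper_width: 0.196
time: 14.72
tool_pos: [0.5465, 0.0918, 0.1287]
tool_rot: [0.706, -0.0, 0.708, -0.001]
contact_force: [-2.8, -1.7, 8.9]
gripper_width: 0.193
```

```bash
python3 -m inch '[{"fingers":-1,"delta_pos":[0,-0.51,-1.21],"twist":[0,0,0]},{"fingers":-1,"delta_pos":[0,-0.86,-1.0],"twist":[0,0,0]},{"fingers":-1,"delta_pos":[0,-1.12,-0.68],"twist":[0,0,0]},{"fingers":-1,"delta_pos":[0,-1.28,-0.3],"twist":[0,0,0]},{"fingers":-1,"delta_pos":[0,-1.0,0.05],"twist":[0,0,0]}]'
python3 -m inch '[{"fingers":-1,"delta_pos":[0,0,0],"twist":[0,0,0]}]'
```

```text
time: 15.35
tool_pos: [0.5171, 0.0452, 0.1288]
tool_rot: [0.708, 0.001, 0.706, 0.001]
contact_force: [7.7, 4.4, 3.7]
gripper_width: 0.192
time: 15.48
tool_pos: [0.5173, 0.0442, 0.1288]
tool_rot: [0.708, 0.0, 0.706, -0.0]
contact_force: [7.1, -0.7, 4.9]
gripper_width: 0.194
```

```bash
python3 -m inch '[{"fingers":-1,"delta_pos":[0,-0.5,0.1],"twist":[0,0,0]},{"fingers":-1,"delta_pos":[0,-0.5,0.2],"twist":[0,0,0]},{"fingers":-1,"delta_pos":[0,-0.4,0.22],"twist":[0,0,0]},{"fingers":-1,"delta_pos":[0,0,0],"twist":[0,0,0]},{"fingers":-1,"delta_pos":[0,0,0],"twist":[0,0,0]}]'
```

```text
time: 16.1
tool_pos: [0.5219, 0.0313, 0.1287]
tool_rot: [0.707, 0.001, 0.707, 0.0]
contact_force: [3.9, 3.2, 5.5]
gripper_width: 0.195
```

```bash
python3 -m inch '[{"fingers":-1,"delta_pos":[0,-0.17,0.1],"twist":[0,0,0]},{"fingers":-1,"delta_pos":[0,0,0],"twist":[0,0,0]},{"fingers":-1,"delta_pos":[0,0,0],"twist":[0,0,0]},{"fingers":-1,"delta_pos":[0,0,0],"twist":[0,0,0]}]'
python3 - <<'E'
from h import *
s=manip.state();print(s['tool_pos'],s['contact_force'],s['gripper_width'])
p=s['tool_pos'];print(np.degrees(np.arctan2(p[1]-.05146,p[0]-.5587))+360)
f=viewer.grab_frame("wrist"); cv2.imwrite("pics/w8.png",f["pixels"])
f=viewer.grab_frame("scene"); cv2.imwrite("pics/s8.png",f["pixels"][150:320,260:460].repeat(3,0).repeat(3,1))
E
```

```text
time: 16.6
tool_pos: [0.5226, 0.03, 0.1287]
tool_rot: [0.707, 0.001, 0.707, 0.001]
contact_force: [4.3, 4.0, 6.3]
gripper_width: 0.192
[0.52260839 0.03001836 0.12873613] [4.33927868 4.02976365 6.28039648] 0.19221624932783882
210.71409497043595
```

View pics/w8.png

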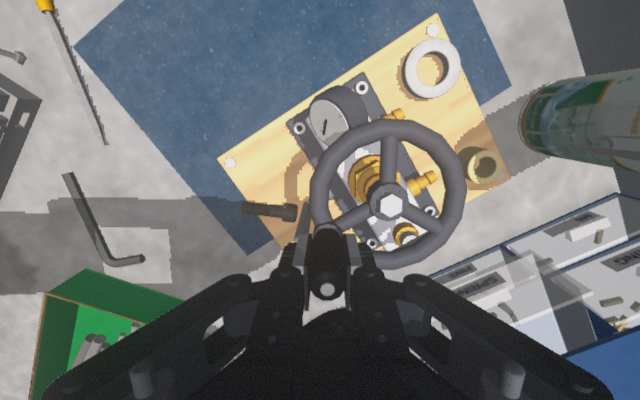

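View pics/s8.png

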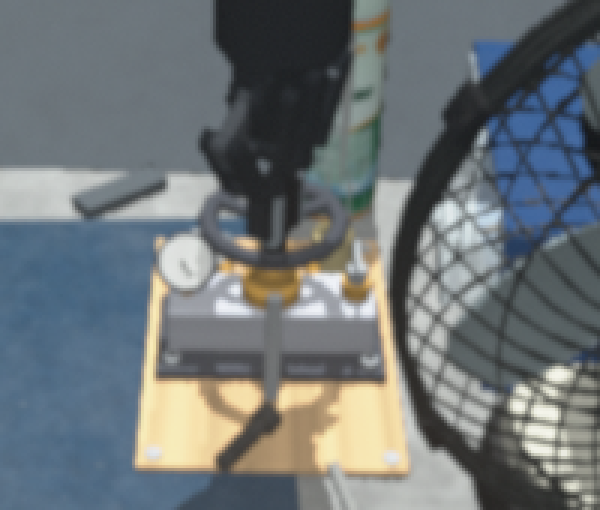

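```bash
python3 -m inch '[{"fingers":-1,"delta_pos":[0,-0.06,0.04],"twist":[0,0,0]},{"fingers":-1,"delta_pos":[0,0,0],"twist":[0,0,0]},{"fingers":-1,"delta_pos":[0,0,0],"twist":[0,0,0]},{"fingers":-1,"delta_pos":[0,0,0],"twist":[0,0,0]}]'
python3 - <<'E'
from h import *
s=manip.state();print(s['tool_pos'],s['contact_force'],s['gripper_width'],abs(s['joint_vel']).max())
p=s['tool_pos'];print(np.degrees(np.arctan2(p[1]-.05146,p[0]-.5587))+360)
E
```

```text
time: 17.2
tool_pos: [0.5229, 0.0296, 0.1287]
tool_rot: [0.707, 0.001, 0.707, 0.001]
contact_force: [3.2, 3.6, 6.6]
gripper_width: 0.191
[0.52289479 0.02958012 0.12872027] [3.18285317 3.58714132 6.57259529] 0.19053437189325076 0.0017862192497289308
211.42830493278908
```

```bash
python3 -m inch '[{"fingers":-1,"delta_pos":[0,0,0],"twist":[0,0,0]},{"fingers":-1,"delta_pos":[0,0,0],"twist":[0,0,0]},{"fingers":-1,"delta_pos":[0,0,0],"twist":[0,0,0]},{"fingers":-1,"delta_pos":[0,0,0],"twist":[0,0,0]},{"fingers":-1,"delta_pos":[0,0,0],"twist":[0,0,0]}]'
python3 - <<'E'
from h import *
s=manip.state();p=s['tool_pos'];print(p,np.degrees(np.arctan2(p[1]-.05146,p[0]-.5587))+360)
print(manip.job_done())
E
```

```text
time: 17.82
tool_pos: [0.5229, 0.0295, 0.1287]
tool_rot: [0.707, 0.001, 0.707, 0.001]
contact_force: [2.0, 4.0, 6.8]
gripper_width: 0.195
[0.52287582 0.02954148 0.12871888] 211.45979410872206
the job is handed in; nothing more can be done
None
```

The valve is set at two full turns open, with the gripper still holding the crank handle. I handed the job in at 17.8 s.

- **Closing:** I turned the wheel about 162° clockwise until it stopped. Pushing on, the tool hardly moved while the force rose to about 16 N. The handle was in line with the marking post, so I took this as the shut stop, at a tool position of (0.5229, 0.0295).
- **Opening:** I then backed it off two turns counterclockwise. After each turn I checked the tool position and a wrist picture against the shut position.
- **Last check:** The tool was back at (0.5229, 0.0295), a direction of 211.46° against 211.5° when shut. Over the last 0.6 s it stood still to within 0.1 mm, with the grip closed and under 10 N on the tool.
- **Surroundings:** In the pictures taken at the end of the second turn, the bystander objects and the wing tap look unmoved by eye. I did not measure them again. No check failed or disagreed.

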